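# Ready the belt grinder for a new belt and hold its tension arm

### The arm

A 6-joint arm with a two-finger parallel gripper is mounted at the origin on the work surface. World frame = base frame: x ahead of the robot, y to its left, z up, the work surface at z = 0. Lengths are in m, angles in rad, forces in N, time in s.
With the tool pointing down it reaches from about 0.35 to 0.775 m from the base axis. Payload 7.3 kg.
Tool frame: the origin (TCP) lies at the very end of the fingers, on their centre line; the grasp point (between the pads) lies 19 mm behind it; z points along the fingers, x is the direction in which the jaws open and shut, and the axes are right-handed (so a half turn about z gives the same grasp; the last joint's range is limited). The gripper opens to 92 mm and grips with 3 to 60 N. Pads are 19 mm wide; open, the fingers measure 130 mm over their backs; the gripper's body (75 mm by 190 mm) begins 47 mm behind the grasp point.
Start: joints at [1.153, 0.342, 1.524, -0, 1.275, -0.146], TCP at [0.141, 0.506, 0.227] pointing down, gripper open.
Joint ranges: [-2.53, 2.53], [-0.77, 2.02], [0.04, 2.7], [-1, 4.14], [0.28, 2.66], [-3.11, 3.11]. Speed limits (rad/s): [2.57, 2.57, 3.14, 3.14, 3.14, 3.14].

### API

Orientations are given as [roll, pitch, yaw] about the fixed x, y, z axes, in that order (R = Rz(yaw) Ry(pitch) Rx(roll)).
In Python, from cell import robot, read_camera, nets gives the robot as it stands. The module is installed in compiled form; this text tells all that it offers.
- The arm moves only by the tool carry_out, never from a script. Its arguments are lists of equal length, an entry for each row: "translation": the shift along the tool's x, y, z in m, a list of three; "turn": the turn, a rotation vector about the tool's x, y, z in rad, a list of three; "gripper": the gripper's target within -1 to 1 (shut at 1, half-way at 0, fully open at -1). A call has 1 to 10 rows; each row shifts and turns the commanded pose from where the row before left it, along the tool's axes as they then stand; what a row does not reach is not made up. A row lasts 1/10 s, in which the tool goes at most 50 mm and 8.59 degrees, less where a joint would pass 70% of its speed; a pose out of reach is approached as far as the arm can. A call with a gripper value outside its range is refused whole. The fingers move at their own pace and stop on an object; "squeeze" is the grip in N (left out, the last holds). Time passes only in rows, so rows that do not move let the fingers close. It gives the time, the measured TCP pose, the force and the opening at its end, in the units of the state.
- robot.observe(): the state, without advancing time (a new reading comes with each control period).
- read_camera(name): name is "side" or "top"; returns a dict with "img" (384x512x3 uint8, red, green, blue), "fx", "fy", "cx", "cy" (pixels), "world_from_camera" (4x4, takes a point from camera to world coordinates). Camera axes: x right, y down, z forward; pixel columns grow to the right and rows downward; lengths in m; the calibration is good to about 2 mm. A picture is of the moment at which its call begins. There is no depth.
- robot.hand_in(): hands the job in, once; it reports no verdict.
Trained networks look in a picture, given as the dict that the camera call returned (one of the last four; its "shot" number tells which), for a name from the list of things; names that differ only in an ending like _2 or _b are one class to them, and where a whole thing is asked for, a point or a joint stands for the part that bears it (a point fixed in the world has none). Each returns a list of dicts, best first, with "score" (0 to 1); they miss things now and then, are a little off and sometimes report something else, mostly with a low value. They report only what shows in the picture. A call takes as long as a camera call.
- nets.regions_of(picture, name): "region" (384x512 bool, what is visible of it) and "pixel" ([column, row] in pixels, amid what is visible of it).
- nets.tip_of(picture, name): "pixel" ([column, row] in pixels: a listed point, or the origin of a listed thing).
The state is a dict: "time": time; "qpos": joint angles; "qvel": joint speeds; "joint_efforts": joint torques, N m; "tool_pos": TCP position; "tool_rot": TCP orientation; "contact_force": force on the tool from outside, world axes, zero at the start; "torque": the same for the moment, N m; "opening": finger opening in m.
Only numpy, scipy, OpenCV 4.12 (cv2) and the standard library are available. Lean on these libraries where they do the work, as an engineer would, in place of code of your own. Each camera call takes 0.05 s, during which the arm holds its last target. There are 200 camera calls.

### The job

The sanding belt is off the small belt grinder and a colleague is waiting to slip the new one on: using the scraper block, not the fingers, wipe the four loose steel chips off the grinder's table over its front edge into the chip pan, then set the scraper block down on the bench, clear of the machine. Then swing the sprung tension arm forward by its handle until it meets its stop, and finish while still holding it there with the gripper so that the belt can go on. Leave the other things lying about where they are.

Things in the scene. Friction and masses are not known exactly. Their poses are not given: they have to be found in the camera images.
- grinder: Bench belt grinder, belt off, fixed to the bench: yellow base under a flat steel table (x -110 to 145, y -162 to 162 mm, top 50 mm above the bench). Origin at bench height; its x points from its front (robot side) to its back, y to its left, z up. A motor (74 mm across, 90 mm above the table) stands at x 103, y 113 mm. The clear strip of table in front of the platen holds the four chips.
- bed_front (a point): Middle of the table's front edge, at table height (grinder frame x -110, y 0, z 50 mm).
- platen (a point): Middle of the foot of the platen's front face (grinder frame x 0, y 0, z 50 mm). The platen is an upright steel plate 8 mm thick, 150 mm long along y, 30 mm high; at either end stands a drum 60 mm across, 32 mm high, centred at x 30, y 115 and -115 mm.
- pan (a point): Centre of the floor of the open chip pan below and in front of the table's front edge (grinder frame x -152, y 0, z 3 mm). Inside it measures 83 mm (x) by 294 mm (y); its rim is 28 mm above the bench. It is part of the grinder.
- tension_pivot (a point): The tension arm's upright pivot axis, on the table behind the platen (grinder frame x 40, y 62 mm), at table height.
- tension_handle (a point): Centre of the tension arm's handle: an upright black round sleeve, 24 mm diameter, 58 mm tall (99 to 157 mm above the bench, this point 128 mm), at the free end of the flat steel arm, 130 mm from the pivot axis. The bar below it tops out 94 mm above the bench. The point's -y axis points from pivot to handle.
- tension_arm (a joint): Angle of the tension arm (rad): 0 at rest, swung back by its spring; grows as the handle swings forward (towards platen and robot, clockwise seen from above) to a hard stop at 0.45, where the arm points along the grinder's -y. The spring pushes back with 6 N at the handle at rest, 11 N at the stop, and returns the arm to 0 when let go.
- scraper_grip (a point): Scraper block standing on the bench beside the grinder: wooden block with a steel-shod foot 130 mm long (y), 28 mm deep (x), 16 mm high, and in the middle an upright wooden grip 36 mm (y) by 26 mm (x), its top 75 mm above the underside. This point is in the grip, 50 mm above the underside. About 0.25 kg.
- chip0_c (a point): Centre of a loose dark steel chip, a flat piece 12 x 20 x 6 mm, lying flat on the table in front of the platen; about 11 g.
- chip1_c (a point): Centre of a loose dark steel chip, a disc 16 mm across and 7 mm thick, lying flat on the table in front of the platen; about 11 g.
- chip2_c (a point): Centre of a loose dark steel chip, a flat piece 14 x 15 x 7 mm, lying flat on the table in front of the platen; about 11 g.
- chip3_c (a point): Centre of a loose dark steel chip, a flat piece 10 x 22 x 7 mm, lying flat on the table in front of the platen; about 11 g.
- belt_stick: Bystander: belt-cleaning stick, a plain tan block 38 x 140 (its y) x 36 mm lying on the bench; origin at the centre of its underside.
- multimeter: Bystander: hand multimeter, 150 x 78 x 38 mm, lying on the bench; origin at the centre of its underside.
- breadboard: Bystander: breadboard with a small circuit, 165 x 55 mm, up to 27 mm high; origin at the centre of its underside.
- oil_bottle: Bystander: small bottle, 48 mm across and 125 mm tall; origin at the centre of its underside.
- hex_key: Bystander: hex key, 80 x 26 mm and 6 mm thick, lying on the back right corner of the grinder's table.
- screwdriver: Bystander: screwdriver 190 mm long lying on the bench.

How it is judged:
By the outcome, as a careful person would: the job done as asked, in the order asked, and still so for the second after the job is handed in, while the arm keeps its last pose, push and grip.
It also fails if it takes over 61 s, if anything falls off the work surface, if the arm or the gripper's body presses on something with over 40 N, if the wrist force passes 120 N, or if a joint passes its speed limit or range.

## Working session

There is one attempt and no reset: what is moved stays moved. The work goes in short steps, Python scripts to look and compute and a tool call to move; the robot and the scene stay as the last step left them, time stands still between calls to the robot, and variables do not carry over. Pictures are saved under pics/ and viewed, about 8 in all and at most 12, crops included, and the job is handed in when it is done.

Besides the shell and the picture viewer there is one more tool, called after "Call:" as a command line: name --argument value ..., lists and objects as JSON in quotes. carry_out: Moves the arm, as the interface text tells. Its arguments: {"type":"object","properties":{"translation":{"type":"array","items":{"type":"array","items":{"type":"number"}}},"turn":{"type":"array","items":{"type":"array","items":{"type":"number"}}},"gripper":{"type":"array","items":{"type":"number"}},"squeeze":{"type":"number"}},"required":["translation","turn","gripper"]}

```bash
mkdir -p pics
cat > h.py <<'E'
import numpy as np, cv2
from cell import robot, read_camera, nets
def ray(p,uv):
    T=p["world_from_camera"]; d=T[:3,:3]@np.array([(uv[0]-p["cx"])/p["fx"],(uv[1]-p["cy"])/p["fy"],1.0]); return T[:3,3],d
def at_z(p,uv,z):
    o,d=ray(p,uv); return o+d*(z-o[2])/d[2]
def proj(p,X):
    T=p["world_from_camera"]; c=T[:3,:3].T@(np.array(X)-T[:3,3]); return [p["fx"]*c[0]/c[2]+p["cx"],p["fy"]*c[1]/c[2]+p["cy"]]
def tri(p,a,q,b):
    A=np.zeros((3,3));r=np.zeros(3)
    for pp,uv in((p,a),(q,b)):
        o,d=ray(pp,uv);d=d/np.linalg.norm(d);M=np.eye(3)-np.outer(d,d);A+=M;r+=M@o
    return np.linalg.solve(A,r)
def save(p,name):
    cv2.imwrite("pics/"+name,p["img"][:,:,::-1])
E
python3 - <<'E'
from h import *
t=read_camera("top"); s=read_camera("side")
save(t,"t0.png");save(s,"s0.png")
print(t["world_from_camera"].round(3).tolist(),s["world_from_camera"].round(3).tolist())
Z={"grinder":0,"bed_front":.05,"platen":.05,"pan":.003,"tension_pivot":.05,"tension_handle":.128,"scraper_grip":.05,"chip0_c":.053,"chip1_c":.0535,"chip2_c":.0535,"chip3_c":.0535,"belt_stick":0,"multimeter":0,"breadboard":0,"oil_bottle":0,"hex_key":.05,"screwdriver":0.01}
for n,z in Z.items():
    a=nets.tip_of(t,n)[:2];b=nets.tip_of(s,n)[:2]
    print(n,[(np.round(d["pixel"]),round(d["score"],2),at_z(t,d["pixel"],z).round(3)) for d in a],"S",[(np.round(d["pixel"]),round(d["score"],2),at_z(s,d["pixel"],z).round(3)) for d in b], tri(t,a[0]["pixel"],s,b[0]["pixel"]).round(3) if a and b else "")
print(robot.observe())
E
```

```text
[[0.012, -0.984, 0.175, 0.318], [-1.0, -0.01, 0.011, -0.016], [-0.009, -0.175, -0.984, 1.467], [0.0, 0.0, 0.0, 1.0]] [[0.824, -0.339, 0.453, -0.02], [-0.566, -0.521, 0.639, -0.811], [0.019, -0.783, -0.622, 0.885], [0.0, 0.0, 0.0, 1.0]]
grinder [(array([270., 205.]), 0.94, array([ 0.543, -0.047,  0.   ]))] S [(array([265., 216.]), 0.87, array([ 0.563, -0.042,  0.   ])), (array([233., 154.]), 0.53, array([0.669, 0.33 , 0.   ]))] [ 0.547 -0.05   0.013]
bed_front [(array([266., 241.]), 0.7, array([ 0.431, -0.037,  0.05 ]))] S [] 
platen [(array([269., 201.]), 0.95, array([ 0.549, -0.044,  0.05 ])), (array([292., 159.]), 0.74, array([ 0.675, -0.111,  0.05 ]))] S [(array([266., 210.]), 0.91, array([ 0.549, -0.063,  0.05 ]))] [ 0.556 -0.047  0.033]
pan [(array([273., 257.]), 0.61, array([ 0.387, -0.056,  0.003]))] S [] 
tension_pivot [(array([248., 189.]), 0.59, array([0.583, 0.017, 0.05 ]))] S [] 
tension_handle [(array([293., 162.]), 0.81, array([ 0.647, -0.108,  0.128]))] S [(array([300., 184.]), 0.77, array([ 0.657, -0.091,  0.128]))] [ 0.643 -0.107  0.144]
scraper_grip [] S [(array([30
[... 2110 characters left out ...]
.326,  0.01 ]))] [ 0.646 -0.317 -0.003]
{'time': 1.8, 'qpos': array([ 1.15298302e+00,  3.41989940e-01,  1.52411685e+00,  5.54862663e-07,
        1.27541614e+00, -1.45971174e-01]), 'qvel': array([-0.00042656, -0.00012652,  0.00101059,  0.00017832, -0.00033284,
        0.00228471]), 'joint_efforts': array([-2.72347379e-04, -4.31124151e+01, -2.44475627e+01,  7.18567078e-02,
        4.82915528e-02,  1.13342841e-05]), 'tool_pos': array([0.14093211, 0.5057365 , 0.22673984]), 'tool_rot': array([ 3.14158304e+00, -6.90638157e-05,  1.29895403e+00]), 'contact_force': array([ 0.32619482,  0.03332871, -0.45446002]), 'torque': array([ 0.00335264, -0.02375773,  0.00298434]), 'opening': 0.09194439431977053}
```

View pics/t0.png

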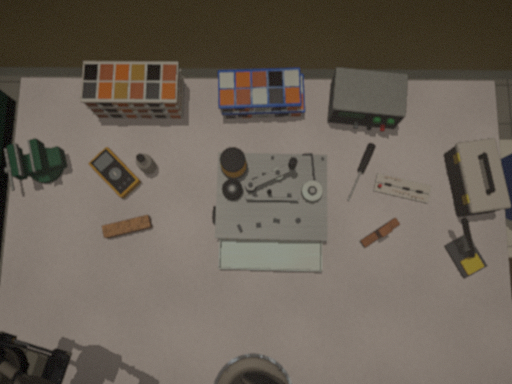

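View pics/s0.png

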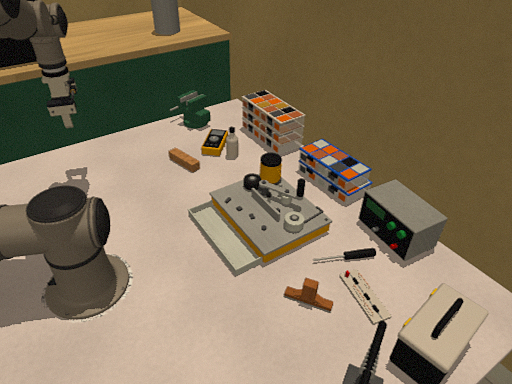

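The top view shows the grinder at about (270,200), the chips at (240,229), (258,224), (276,220) and (298,217), and the scraper at (380,233), slanted. The side view agrees. I'll zoom in for the table corners and the scraper's axis.

Run:
```python
from h import *
t=read_camera("top"); s=read_camera("side")
c=t["img"][145:275,205:405]; cv2.imwrite("pics/t1.png",cv2.resize(c,None,fx=4,fy=4,interpolation=cv2.INTER_CUBIC)[:,:,::-1])
for pic,nm in((t,"top"),(s,"side")):
    for n,z in (("scraper_grip",.012),("grinder",.05)):
        for r in nets.regions_of(pic,n)[:2]:
            ys,xs=np.nonzero(r["region"]); 
            print(nm,n,round(r["score"],2),r["pixel"],len(xs),xs.min(),xs.max(),ys.min(),ys.max())
            P=np.array([at_z(pic,(x,y),z)[:2] for x,y in zip(xs,ys)],np.float32)
            print(cv2.minAreaRect(P))
print(tri(t,(380,233),s,(308,290)))
# red-brown segmentation of scraper in top
im=t["img"].astype(int); m=(im[:,:,0]-im[:,:,2]>35); m[:, :350]=0; m[:,410:]=0; m[:205]=0; m[260:]=0
ys,xs=np.nonzero(m); print(len(xs)); P=np.array([at_z(t,(x,y),.016)[:2] for x,y in zip(xs,ys)],np.float32); print(cv2.minAreaRect(P),P.mean(0))
# chips: dark blobs on table strip
for n in range(4):
    print(n,[(np.round(r["pixel"],1),round(r["score"],2),r["region"].sum(),at_z(t,r["pixel"],.0535).round(3)) for r in nets.regions_of(t,f"chip{n}_c")])
```

```text
top grinder 0.83 [266.8, 211.1] 12821 212 327 147 272
((0.5250577926635742, -0.04462204873561859), (0.3327846825122833, 0.36213406920433044), 87.96297454833984)
side scraper_grip 0.67 [310.6, 299.3] 821 283 332 278 312
((0.4834306538105011, -0.36100077629089355), (0.08532433211803436, 0.1294947862625122), 32.09174346923828)
[ 0.46160442 -0.36693644  0.04281172]
306
((0.46298345923423767, -0.373130202293396), (0.026464900001883507, 0.12503746151924133), 33.688621520996094) [ 0.4650113  -0.37363437]
0 [(array([270.5, 211.8]), 0.74, np.int64(12671), array([ 0.516, -0.048,  0.054]))]
1 []
2 [(array([269.4, 210.5]), 0.39, np.int64(12687), array([ 0.52 , -0.045,  0.054]))]
3 []
```

View pics/t1.png

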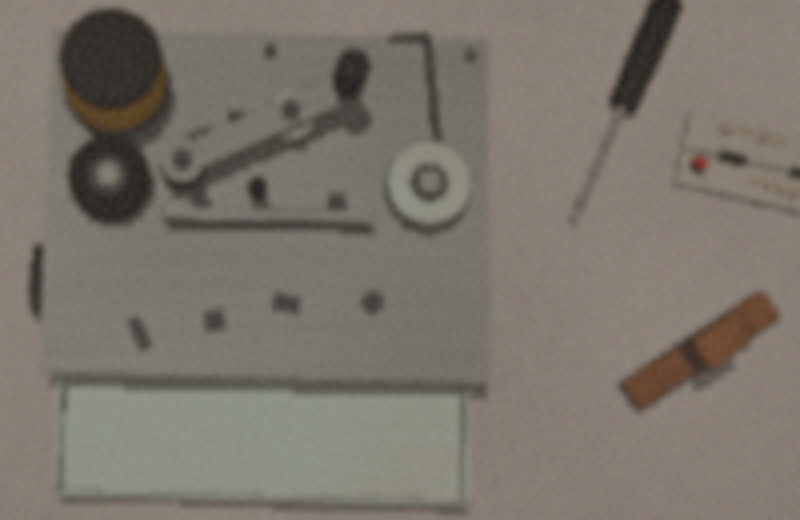

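```bash
cat >> h.py <<'E'
from scipy.spatial.transform import Rotation as Ro
def plan(x,y,z,yaw,n,pose=None):
    """n equal rows from the present pose to (x,y,z,yaw), tool down; prints rounded rows"""
    if pose is None:
        s=robot.observe(); pose=(*s["tool_pos"],s["tool_rot"][2])
    p=np.array(pose[:3]);a=pose[3];d=np.array([x,y,z])-p; w=(yaw-a+np.pi)%(2*np.pi)-np.pi
    T=[]
    q=p.copy()
    tw=round(-w/n,3)
    for i in range(n):
        e=p+d*(i+1)/n-q; c,s_=np.cos(a),np.sin(a)
        l=np.round([e[0]*c+e[1]*s_, e[0]*s_-e[1]*c, -e[2]],3)
        q+=[l[0]*c+l[1]*s_, l[0]*s_-l[1]*c, -l[2]]; a-=tw; T.append(l.tolist())
    print("T",T,"\nturn z",tw,"end",q.round(4),round(a,3))
    return (*q,a)
E
python3 - <<'E'
from h import *
from scipy.optimize import least_squares
t=read_camera("top")
f=lambda x,y:(205+(x+.5)/4-.5,145+(y+.5)/4-.5)
# grinder points (xyz) vs crop px
G=[((30,115,82),(110,178)),((30,-115,82),(428,180)),((-110,162,50),(43,373)),((-110,-162,50),(487,385)),((145,-162,50),(488,38)),((103,113,140),(112,55)),((0,75,50),(168,228)),((0,-75,50),(372,232))]
def W(p,X): c,s=np.cos(p[2]),np.sin(p[2]); X=np.array(X)/1000; return [p[0]+c*X[0]-s*X[1],p[1]+s*X[0]+c*X[1],X[2]]
r=least_squares(lambda p:np.ravel([np.array(proj(t,W(p,X)))-f(*u) for X,u in G]),[.54,-.045,0],loss="soft_l1")
g=r.x; print("grinder",g.round(4)); print(r.fun.reshape(-1,2).round(1).tolist())
c,s=np.cos(g[2]),np.sin(g[2])
for u in [(140,333),(214,321),(286,302),(372,302)]:
    P=at_z(t,f(*u),.0535)[:2]-g[:2]; print("chip in grinder",(np.array([[c,s],[-s,c]])@P).round(4))
for X in[(96.5,-55,128),(40,-68,128)]: print("handle",np.round(W(g,X),4))
for u in [(620,385),(640,410),(765,290),(778,318)]: print("scr corner",at_z(t,f(*u),.016).round(4))
a=plan(.50,.10,.23,.25,12)
b=plan(.462,-.371,.18,-.98,12,a)
E
```

```text
grinder [ 0.5465 -0.0513 -0.01  ]
[[-0.2, -0.4], [0.7, 0.6], [-0.6, 0.3], [1.1, -0.3], [0.5, 0.2], [-0.3, 0.6], [-0.7, -0.5], [-0.2, -0.5]]
chip in grinder [-0.0791  0.0912]
chip in grinder [-0.0693  0.038 ]
chip in grinder [-0.0545 -0.0137]
chip in grinder [-0.0532 -0.0757]
handle [ 0.6424 -0.1073  0.128 ]
handle [ 0.5858 -0.1197  0.128 ]
scr corner [ 0.4377 -0.3112  0.016 ]
scr corner [ 0.4196 -0.3254  0.016 ]
scr corner [ 0.5092 -0.4202  0.016 ]
scr corner [ 0.4884 -0.429   0.016 ]
T [[-0.025, 0.038, -0.0], [-0.021, 0.04, -0.001], [-0.017, 0.041, 0.0], [-0.014, 0.043, -0.0], [-0.01, 0.044, -0.0], [-0.007, 0.045, -0.001], [-0.002, 0.045, 0.0], [0.002, 0.045, -0.0], [0.005, 0.045, -0.0], [0.009, 0.044, -0.001], [0.014, 0.043, 0.0], [0.016, 0.042, -0.0]] 
turn z 0.087 end [0.4994 0.1001 0.2297] 0.255
T [[-0.013, 0.037, 0.004], [-0.009, 0.039, 0.004], [-0.005, 0.039, 0.004], [-0.001, 0.039, 0.005], [0.003, 0.039, 0.004], [0.007, 0.039, 0.004], [0.011, 0.038, 0.004], [0.015, 0.036, 0.004], [0.019, 0.035, 0.004], [0.022, 0.033, 0.004], [0.025, 0.03, 0.005], [0.028, 0.027, 0.004]] 
turn z 0.103 end [ 0.4624 -0.3707  0.1797] -0.981
```

Call:
carry_out --translation '[[-0.025,0.038,0],[-0.021,0.04,0],[-0.017,0.041,0],[-0.014,0.043,0],[-0.01,0.044,0],[-0.007,0.045,0],[-0.002,0.045,0],[0.002,0.045,0],[0.005,0.045,0],[0.009,0.044,0]]' --turn '[[0,0,0.087],[0,0,0.087],[0,0,0.087],[0,0,0.087],[0,0,0.087],[0,0,0.087],[0,0,0.087],[0,0,0.087],[0,0,0.087],[0,0,0.087]]' --gripper '[-1,-1,-1,-1,-1,-1,-1,-1,-1,-1]' --squeeze 40

```text
time: 3.35
tool_pos: [0.4407, 0.166, 0.227]
tool_rot: [-3.142, -0.001, 0.425]
contact_force: [0.4, 0.1, -0.6]
opening: 0.0914
```

Call:
carry_out --translation '[[0.014,0.043,0],[0.016,0.042,0],[-0.013,0.037,0.004],[-0.009,0.039,0.004],[-0.005,0.039,0.004],[-0.001,0.039,0.005],[0.003,0.039,0.004],[0.007,0.039,0.004],[0.011,0.038,0.004],[0.015,0.036,0.004]]' --turn '[[0,0,0.087],[0,0,0.087],[0,0,0.103],[0,0,0.103],[0,0,0.103],[0,0,0.103],[0,0,0.103],[0,0,0.103],[0,0,0.103],[0,0,0.103]]' --gripper '[-1,-1,-1,-1,-1,-1,-1,-1,-1,-1]'

```text
time: 4.35
tool_pos: [0.4743, -0.2154, 0.1936]
tool_rot: [-3.141, -0.0, -0.573]
contact_force: [1.2, -0.4, -0.4]
opening: 0.0919
```

Call:
carry_out --translation '[[0.019,0.035,0.004],[0.022,0.033,0.004],[0.025,0.03,0.005],[0.028,0.027,0.004],[0,0,0]]' --turn '[[0,0,0.103],[0,0,0.103],[0,0,0.103],[0,0,0.103],[0,0,0]]' --gripper '[-1,-1,-1,-1,-1]'

```text
time: 4.85
tool_pos: [0.4613, -0.3751, 0.1756]
tool_rot: [3.141, -0.001, -0.988]
contact_force: [0.2, -0.4, -0.6]
opening: 0.0919
```

Call:
carry_out --translation '[[-0.002,-0.004,0.03],[0,0,0.04],[0,0,0.035],[0,0,0.02],[0,0,0.015],[0,0,0]]' --turn '[[0,0,0],[0,0,0],[0,0,0],[0,0,0],[0,0,0],[0,0,0]]' --gripper '[-1,-1,-1,-1,-1,-1]'

```text
time: 5.45
tool_pos: [0.4637, -0.3651, 0.0345]
tool_rot: [3.141, 0.005, -0.98]
contact_force: [0.2, -0.1, -0.5]
opening: 0.0916
```

Run:
```python
from h import *
s=read_camera("side"); c=s["img"][200:330,230:400]; cv2.imwrite("pics/s1.png",cv2.resize(c,None,fx=4,fy=4,interpolation=cv2.INTER_CUBIC)[:,:,::-1])
```

```text
(no output)
```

View pics/s1.png

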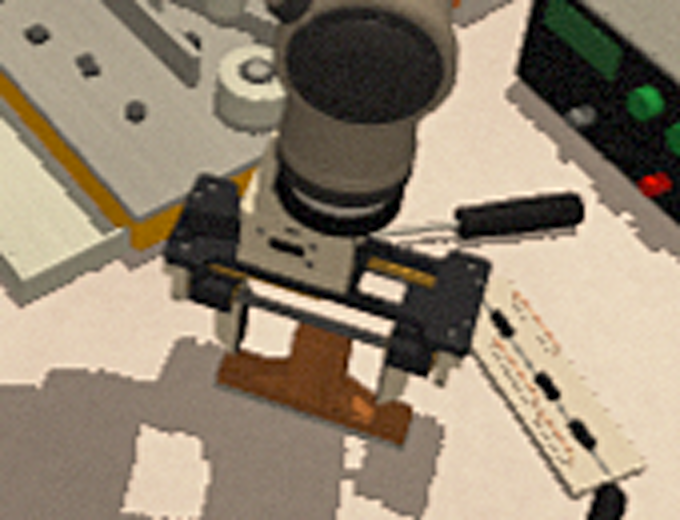

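The fingers straddle the grip evenly in the side crop (the grip is at about (320,350)). Next I close them.

Call:
carry_out --translation '[[0,0,0],[0,0,0],[0,0,0],[0,0,0],[0,0,0],[0,0,0],[0,0,0],[0,0,0]]' --turn '[[0,0,0],[0,0,0],[0,0,0],[0,0,0],[0,0,0],[0,0,0],[0,0,0],[0,0,0]]' --gripper '[1,1,1,1,1,1,1,1]' --squeeze 45

```text
time: 6.3
tool_pos: [0.4649, -0.3671, 0.0368]
tool_rot: [-3.141, -0.001, -0.981]
contact_force: [0.3, -0.7, -0.4]
opening: 0.0358
```

Run:
```python
from h import *
o=robot.observe(); print(o["tool_pos"],o["tool_rot"],o["opening"],o["contact_force"])
```

```text
[ 0.46485489 -0.3671489   0.03681981] [-3.14140805e+00 -8.01184494e-04 -9.81073924e-01] 0.03576702549278935 [ 0.27125146 -0.69420346 -0.44482215]
```

Run:
```python
from h import *
o=robot.observe(); p=o["tool_pos"]; y=o["tool_rot"][2]
a=plan(.526,-.099,.157,-1.581,8,(p[0],p[1],.157,y))
```

```text
T [[-0.024, -0.025, -0.0], [-0.025, -0.023, -0.0], [-0.027, -0.021, -0.0], [-0.029, -0.019, -0.0], [-0.03, -0.017, -0.0], [-0.031, -0.015, -0.0], [-0.032, -0.012, -0.0], [-0.033, -0.01, -0.0]] 
turn z 0.075 end [ 0.526  -0.0989  0.157 ] -1.581
```

Call:
carry_out --translation '[[0,0,-0.02],[0,0,-0.035],[0,0,-0.035],[0,0,-0.03],[0,0,0]]' --turn '[[0,0,0],[0,0,0],[0,0,0],[0,0,0],[0,0,0]]' --gripper '[1,1,1,1,1]'

```text
time: 6.8
tool_pos: [0.4662, -0.3683, 0.1608]
tool_rot: [-3.14, -0.008, -0.981]
contact_force: [0.5, -0.4, -2.8]
opening: 0.0356
```

Call:
carry_out --translation '[[-0.024,-0.025,0],[-0.025,-0.023,0],[-0.027,-0.021,0],[-0.029,-0.019,0],[-0.03,-0.017,0],[-0.031,-0.015,0],[-0.032,-0.012,0],[-0.033,-0.01,0],[0,0,0],[0,0,0]]' --turn '[[0,0,0.075],[0,0,0.075],[0,0,0.075],[0,0,0.075],[0,0,0.075],[0,0,0.075],[0,0,0.075],[0,0,0.075],[0,0,0],[0,0,0]]' --gripper '[1,1,1,1,1,1,1,1,1,1]'

```text
time: 7.8
tool_pos: [0.525, -0.0978, 0.1553]
tool_rot: [3.139, 0.001, -1.578]
contact_force: [-0.0, 0.2, -2.2]
opening: 0.036
```

Call:
carry_out --translation '[[0,0,0.02],[0,0,0.02],[0,0,0.01],[0,0,0],[0,0,0],[0,0,0]]' --turn '[[0,0,0],[0,0,0],[0,0,0],[0,0,0],[0,0,0],[0,0,0]]' --gripper '[1,1,1,1,1,1]'

```text
time: 8.4
tool_pos: [0.5263, -0.0991, 0.1076]
tool_rot: [-3.14, -0.0, -1.581]
contact_force: [0.1, -0.3, -2.6]
opening: 0.0358
```

Run:
```python
from h import *
o=robot.observe(); print(o["tool_pos"],o["tool_rot"],o["opening"],o["contact_force"])
s=read_camera("side"); t=read_camera("top")
f=lambda p,a,b,c,d: cv2.resize(p["img"][a:b,c:d],(400,400),interpolation=cv2.INTER_CUBIC)[:,:,::-1]
cv2.imwrite("pics/m1.png",np.hstack([f(s,165,265,190,290),f(t,160,260,220,320)]))
```

```text
[ 0.52630323 -0.09911728  0.10756329] [-3.13993692e+00 -4.63183285e-04 -1.58136649e+00] 0.035819577033438826 [ 0.10219703 -0.31981075 -2.56599925]
```

View pics/m1.png

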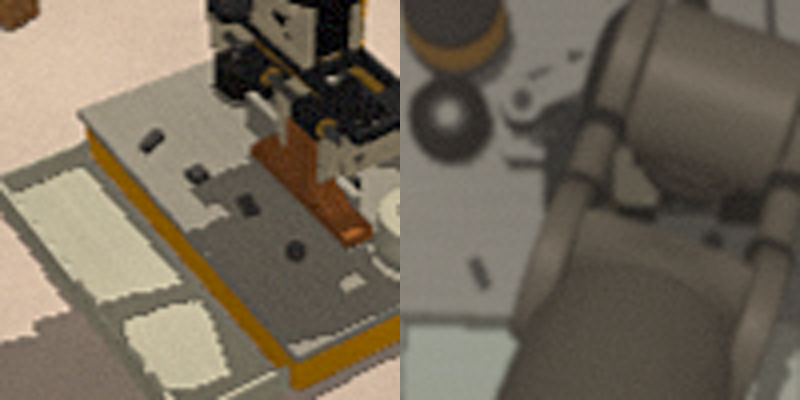

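Call:
carry_out --translation '[[0,0,0.006],[0,0,0.006],[0,0,0.005],[0,0,0.003],[0,0,0],[0,0,0]]' --turn '[[0,0,0],[0,0,0],[0,0,0],[0,0,0],[0,0,0],[0,0,0]]' --gripper '[1,1,1,1,1,1]'

```text
time: 9.1
tool_pos: [0.5255, -0.0984, 0.0868]
tool_rot: [3.141, 0.0, -1.581]
contact_force: [-2.6, 1.2, 1.9]
opening: 0.0356
```

Call:
carry_out --translation '[[0,0.002,-0.001],[0,0.006,0],[0,0.01,0],[0,0.01,0],[0,0.01,0],[0,0.01,0],[0,0.01,0],[0,0.01,0],[0,0.01,0],[0,0.01,0]]' --turn '[[0,0,0],[0,0,0],[0,0,0],[0,0,0],[0,0,0],[0,0,0],[0,0,0],[0,0,0],[0,0,0],[0,0,0]]' --gripper '[1,1,1,1,1,1,1,1,1,1]'

```text
time: 10.1
tool_pos: [0.4369, -0.0977, 0.0877]
tool_rot: [-3.142, 0.0, -1.581]
contact_force: [-0.5, -0.1, -1.7]
opening: 0.0356
```

Call:
carry_out --translation '[[0,0.008,0],[0,0.006,0],[0,0,0],[0,0,0],[0,0,0]]' --turn '[[0,0,0],[0,0,0],[0,0,0],[0,0,0],[0,0,0]]' --gripper '[1,1,1,1,1]'

```text
time: 10.6
tool_pos: [0.4242, -0.0977, 0.0878]
tool_rot: [-3.141, -0.0, -1.581]
contact_force: [0.2, -0.1, -3.5]
opening: 0.0359
```

Run:
```python
from h import *
o=robot.observe(); print(o["tool_pos"],o["tool_rot"],o["opening"],o["contact_force"])
s=read_camera("side")
f=lambda p,a,b,c,d: cv2.resize(p["img"][a:b,c:d],(600,500),interpolation=cv2.INTER_CUBIC)[:,:,::-1]
cv2.imwrite("pics/m2.png",f(s,165,280,185,323))
```

```text
[ 0.42423399 -0.09770271  0.08778336] [-3.14090710e+00 -1.27656901e-04 -1.58098706e+00] 0.03587474102119977 [ 0.21961401 -0.13153695 -3.46422062]
```

View pics/m2.png

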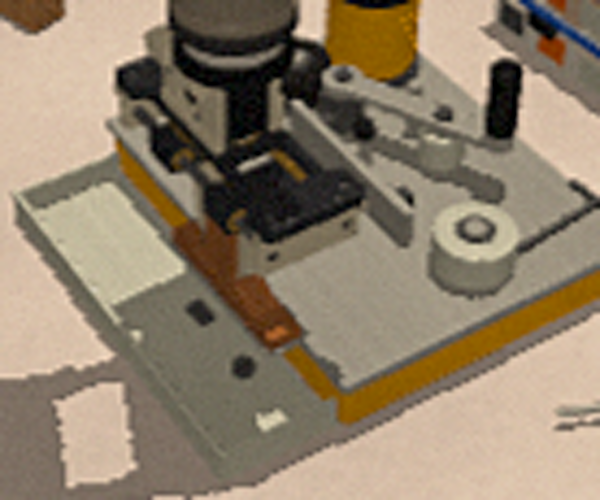

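Two chips are now in the pan, at (200,313) and (243,367) in the crop. Next is the second stroke on the left side.

Call:
carry_out --translation '[[0,0,-0.02],[0,0,-0.03],[-0.02,-0.016,0],[-0.028,-0.022,0],[-0.028,-0.022,0],[-0.02,-0.016,0],[-0.016,-0.011,0],[0,0,0],[0,0,0]]' --turn '[[0,0,0],[0,0,0],[0,0,0],[0,0,0],[0,0,0],[0,0,0],[0,0,0],[0,0,0],[0,0,0]]' --gripper '[1,1,1,1,1,1,1,1,1]'

```text
time: 11.55
tool_pos: [0.5116, 0.0137, 0.1373]
tool_rot: [3.141, -0.0, -1.58]
contact_force: [0.1, 0.5, -3.6]
opening: 0.0358
```

Call:
carry_out --translation '[[0,0,0.016],[0,0,0.016],[0,0,0.012],[0,0,0.006],[0,0,0],[0,0,0]]' --turn '[[0,0,0],[0,0,0],[0,0,0],[0,0,0],[0,0,0],[0,0,0]]' --gripper '[1,1,1,1,1,1]'

```text
time: 12.15
tool_pos: [0.512, 0.0132, 0.088]
tool_rot: [-3.141, -0.0, -1.581]
contact_force: [-0.2, -0.8, -2.5]
opening: 0.0359
```

Call:
carry_out --translation '[[0,0.004,0],[0,0.008,0],[0,0.01,0],[0,0.01,0],[0,0.01,0],[0,0.01,0],[0,0.01,0],[0,0.01,0],[0,0.01,0],[0,0.006,0]]' --turn '[[0,0,0],[0,0,0],[0,0,0],[0,0,0],[0,0,0],[0,0,0],[0,0,0],[0,0,0],[0,0,0],[0,0,0]]' --gripper '[1,1,1,1,1,1,1,1,1,1]'

```text
time: 13.15
tool_pos: [0.4227, 0.0145, 0.0877]
tool_rot: [3.141, 0.0, -1.581]
contact_force: [-0.7, -1.7, -2.3]
opening: 0.036
```

Call:
carry_out --translation '[[0,0,0],[0,0,0],[0,0,0],[0,0,-0.02],[0,0,-0.04],[0,0,-0.02]]' --turn '[[0,0,0],[0,0,0],[0,0,0],[0,0,0],[0,0,0],[0,0,0]]' --gripper '[1,1,1,1,1,1]'

```text
time: 13.75
tool_pos: [0.4252, 0.0143, 0.17]
tool_rot: [-3.138, -0.0, -1.581]
contact_force: [0.3, 0.1, -2.7]
opening: 0.0358
```

Run:
```python
from h import *
o=robot.observe(); print(o["tool_pos"],o["tool_rot"],o["opening"],o["contact_force"])
s=read_camera("side")
f=lambda p,a,b,c,d: cv2.resize(p["img"][a:b,c:d],(600,500),interpolation=cv2.INTER_CUBIC)[:,:,::-1]
cv2.imwrite("pics/m3.png",f(s,165,280,185,323))
p=o["tool_pos"];a=plan(.46,-.367,.157,-.98,10,(p[0],p[1],.157,-1.581))
```

```text
[0.42516987 0.01427952 0.17004246] [-3.13846864e+00 -3.46622460e-04 -1.58090630e+00] 0.03583875059161804 [ 0.32761286  0.11552912 -2.70885245]
T [[0.038, -0.004, -0.0], [0.038, -0.001, -0.0], [0.039, 0.0, -0.0], [0.038, 0.003, -0.0], [0.038, 0.006, -0.0], [0.037, 0.007, -0.0], [0.037, 0.01, -0.0], [0.037, 0.012, -0.0], [0.035, 0.014, -0.0], [0.035, 0.016, -0.0]] 
turn z -0.06 end [ 0.4604 -0.367   0.157 ] -0.981
```

View pics/m3.png

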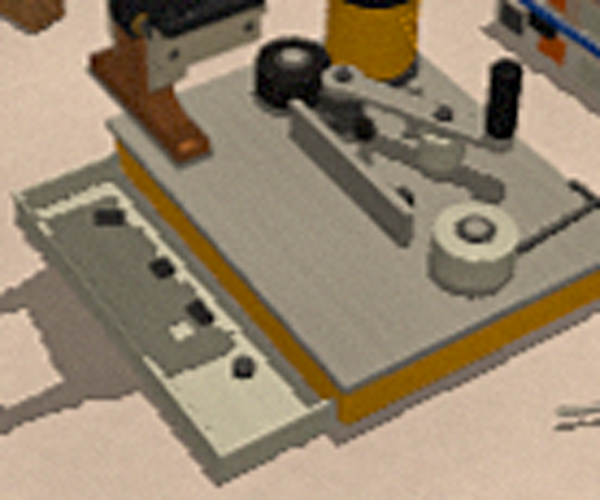

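All four chips are in the pan: (110,217), (162,268), (200,310) and (243,367). The table strip is clear. The scraper goes back to its original spot.

Call:
carry_out --translation '[[0.038,-0.004,0],[0.038,-0.001,0],[0.039,0,0],[0.038,0.003,0],[0.038,0.006,0],[0.037,0.007,0],[0.037,0.01,0],[0.037,0.012,0],[0.035,0.014,0],[0.035,0.016,0]]' --turn '[[0,0,-0.06],[0,0,-0.06],[0,0,-0.06],[0,0,-0.06],[0,0,-0.06],[0,0,-0.06],[0,0,-0.06],[0,0,-0.06],[0,0,-0.06],[0,0,-0.06]]' --gripper '[1,1,1,1,1,1,1,1,1,1]'

```text
time: 14.8
tool_pos: [0.4588, -0.3683, 0.1662]
tool_rot: [3.142, 0.002, -0.979]
contact_force: [0.8, -0.1, -2.0]
opening: 0.0358
```

Call:
carry_out --translation '[[0,0,0],[0,0,0.03],[0,0,0.04],[0,0,0.03],[0,0,0.012],[0,0,0.008],[0,0,0.004],[0,0,0],[0,0,0]]' --turn '[[0,0,0],[0,0,0],[0,0,0],[0,0,0],[0,0,0],[0,0,0],[0,0,0],[0,0,0],[0,0,0]]' --gripper '[1,1,1,1,1,1,1,1,1]'

```text
time: 15.7
tool_pos: [0.4597, -0.3674, 0.0449]
tool_rot: [-3.141, -0.002, -0.981]
contact_force: [-1.1, 0.8, -1.8]
opening: 0.0358
```

Call:
carry_out --translation '[[0,0,0.004],[0,0,0.004],[0,0,0],[0,0,0],[0,0,0]]' --turn '[[0,0,0],[0,0,0],[0,0,0],[0,0,0],[0,0,0]]' --gripper '[1,1,1,1,1]'

```text
time: 16.2
tool_pos: [0.4595, -0.3672, 0.0366]
tool_rot: [-3.141, -0.002, -0.981]
contact_force: [-0.3, 0.4, 4.9]
opening: 0.0358
```

Call:
carry_out --translation '[[0,0,0],[0,0,0],[0,0,0],[0,0,0],[0,0,0],[0,0,0],[0,0,-0.02],[0,0,-0.04],[0,0,-0.05],[0,0,-0.05]]' --turn '[[0,0,0],[0,0,0],[0,0,0],[0,0,0],[0,0,0],[0,0,0],[0,0,0],[0,0,0],[0,0,0],[0,0,0]]' --gripper '[-1,-1,-1,-1,-1,-1,-1,-1,-1,-1]'

```text
time: 17.2
tool_pos: [0.4587, -0.3664, 0.1971]
tool_rot: [3.141, 0.001, -0.981]
contact_force: [0.8, -1.0, -0.5]
opening: 0.0918
```

Run:
```python
from h import *
a=plan(.6424,-.1073,.20,.44,10)
b=plan(.6424,-.1073,.115,.44,4,a)
```

```text
T [[-0.011, -0.03, -0.0], [-0.007, -0.031, -0.001], [-0.003, -0.031, 0.0], [0.002, -0.032, -0.0], [0.007, -0.031, -0.0], [0.01, -0.03, -0.001], [0.015, -0.028, -0.0], [0.019, -0.026, -0.0], [0.022, -0.023, -0.001], [0.025, -0.019, 0.0]] 
turn z -0.142 end [ 0.6422 -0.1073  0.2001] 0.439
T [[0.0, 0.0, 0.021], [0.0, 0.0, 0.022], [0.0, 0.0, 0.021], [0.0, 0.0, 0.021]] 
turn z -0.0 end [ 0.6422 -0.1073  0.1151] 0.439
```

Call:
carry_out --translation '[[-0.011,-0.03,0],[-0.007,-0.031,0],[-0.003,-0.031,0],[0.002,-0.032,0],[0.007,-0.031,0],[0.01,-0.03,0],[0.015,-0.028,0],[0.019,-0.026,0],[0.022,-0.023,0],[0.025,-0.019,0]]' --turn '[[0,0,-0.142],[0,0,-0.142],[0,0,-0.142],[0,0,-0.142],[0,0,-0.142],[0,0,-0.142],[0,0,-0.142],[0,0,-0.142],[0,0,-0.142],[0,0,-0.142]]' --gripper '[-1,-1,-1,-1,-1,-1,-1,-1,-1,-1]'

```text
time: 18.2
tool_pos: [0.6432, -0.1064, 0.1957]
tool_rot: [-3.141, 0.0, 0.445]
contact_force: [-0.7, 0.4, 0.1]
opening: 0.0917
```

Call:
carry_out --translation '[[0,0,0],[0,0,0],[0,0,0]]' --turn '[[0,0,0],[0,0,0],[0,0,0]]' --gripper '[-1,-1,-1]'

```text
time: 18.5
tool_pos: [0.6421, -0.1086, 0.1956]
tool_rot: [-3.142, 0.001, 0.437]
contact_force: [-0.2, -0.1, -0.1]
opening: 0.0916
```

Run:
```python
from h import *
o=robot.observe(); print(o["tool_pos"],o["tool_rot"],o["opening"],o["contact_force"])
s=read_camera("side")
print([(r["pixel"],r["score"]) for r in nets.tip_of(s,"tension_handle")], proj(s,(.6424,-.1073,.128)),proj(s,(.6424,-.1073,.157)))
cv2.imwrite("pics/m4.png",cv2.resize(s["img"][110:330,190:390],(600,660),interpolation=cv2.INTER_CUBIC)[:600,:,::-1])
a=plan(.6424,-.1073,.115,.44,4)
```

```text
[ 0.64205095 -0.10859439  0.19557332] [-3.14152068e+00  6.23431874e-04  4.36804039e-01] 0.09163291771576448 [-0.23568382 -0.09417008 -0.11594109]
[([300.5, 185.6], 0.89)] [np.float64(300.0442693326324), np.float64(188.29235812632862)] [np.float64(300.8773412640136), np.float64(180.81526850828902)]
T [[0.0, -0.0, 0.02], [0.0, -0.001, 0.02], [0.001, 0.0, 0.021], [-0.0, -0.0, 0.02]] 
turn z -0.001 end [ 0.6425 -0.1076  0.1148] 0.441
```

View pics/m4.png

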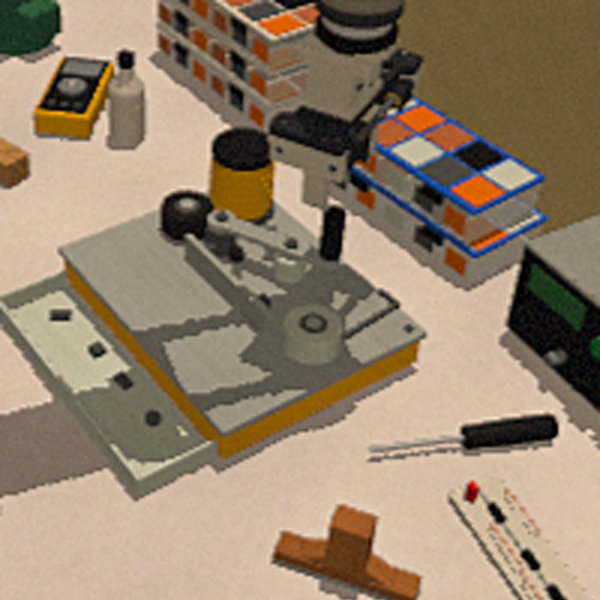

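The scraper stands on the bench at about (340,560), and the open fingers are over the handle (top at (335,210)). I descend and grip.

Call:
carry_out --translation '[[0,0,0.02],[0,-0.001,0.02],[0,0,0.02],[0,0,0.02],[0,0,0],[0,0,0]]' --turn '[[0,0,0],[0,0,0],[0,0,0],[0,0,0],[0,0,0],[0,0,0]]' --gripper '[-1,-1,-1,-1,-1,-1]'

```text
time: 19.2
tool_pos: [0.642, -0.1076, 0.1161]
tool_rot: [-3.142, 0.0, 0.438]
contact_force: [-0.2, 0.9, 0.2]
opening: 0.0918
```

Call:
carry_out --translation '[[0,0,0],[0,0,0],[0,0,0],[0,0,0],[0,0,0],[0,0,0],[0,0,0],[0,0,0],[0,0,0]]' --turn '[[0,0,0],[0,0,0],[0,0,0],[0,0,0],[0,0,0],[0,0,0],[0,0,0],[0,0,0],[0,0,0]]' --gripper '[1,1,1,1,1,1,1,1,1]' --squeeze 50

```text
time: 20.1
tool_pos: [0.6429, -0.1065, 0.1157]
tool_rot: [3.141, -0.002, 0.439]
contact_force: [5.8, 1.7, -4.5]
opening: 0.0247
```

Call:
carry_out --translation '[[-0.006,0,0],[-0.006,0,0],[-0.006,0,0],[-0.006,0,0],[-0.006,-0.001,0],[-0.006,0,0],[-0.006,0,0],[-0.006,0,0],[0,0,0]]' --turn '[[0,0,0.047],[0,0,0.047],[0,0,0.047],[0,0,0.047],[0,0,0.047],[0,0,0.047],[0,0,0.047],[0,0,0.047],[0,0,0]]' --gripper '[1,1,1,1,1,1,1,1,1]'

```text
time: 21.0
tool_pos: [0.5969, -0.1179, 0.1157]
tool_rot: [-3.141, -0.003, 0.062]
contact_force: [7.9, 3.7, -3.9]
opening: 0.0232
```

Run:
```python
from h import *
o=robot.observe(); p=o["tool_pos"]; print(p,o["tool_rot"],o["opening"],o["contact_force"],o["torque"])
piv=np.array([.5465+.04+.00062,-.0513-.0004+.062]); d=p[:2]-piv
print(piv,"r",np.hypot(*d),"remaining angle",np.arctan2(d[0],-d[1])+(-.01)*-1*-1, "yaw rel",o["tool_rot"][2]+.01)
```

```text
[ 0.59690324 -0.11793104  0.11566159] [-3.14077851e+00 -2.72896265e-03  6.23975862e-02] 0.02316554685616458 [ 7.8501571   3.69026347 -3.87977964] [ 0.40847988 -0.71389758  0.37369575]
[0.58712 0.0103 ] r 0.12860370159502355 remaining angle 0.06614631892706133 yaw rel 0.07239758618010182
```

Call:
carry_out --translation '[[-0.002,0,0],[-0.002,0,0],[-0.002,0,0],[-0.002,0,0],[0,0,0]]' --turn '[[0,0,0.016],[0,0,0.016],[0,0,0.016],[0,0,0.016],[0,0,0]]' --gripper '[1,1,1,1,1]'

```text
time: 21.5
tool_pos: [0.5893, -0.1182, 0.1157]
tool_rot: [-3.141, -0.003, -0.0]
contact_force: [7.3, 3.9, -3.3]
opening: 0.0235
```

Call:
carry_out --translation '[[-0.001,0,0],[-0.001,0,0],[0,0,0]]' --turn '[[0,0,0.006],[0,0,0],[0,0,0]]' --gripper '[1,1,1]'

```text
time: 21.8
tool_pos: [0.5878, -0.1181, 0.1157]
tool_rot: [-3.141, -0.004, -0.006]
contact_force: [8.9, 3.1, -4.6]
opening: 0.0232
```

Call:
carry_out --translation '[[-0.001,0,0],[0,0,0],[0,0,0]]' --turn '[[0,0,0],[0,0,0],[0,0,0]]' --gripper '[1,1,1]'

```text
time: 22.1
tool_pos: [0.5874, -0.1182, 0.1157]
tool_rot: [-3.141, -0.005, -0.006]
contact_force: [10.7, 3.4, -5.6]
opening: 0.0236
```

Call:
carry_out --translation '[[-0.001,0,0],[0,0,0],[0,0,0]]' --turn '[[0,0,0],[0,0,0],[0,0,0]]' --gripper '[1,1,1]'

```text
time: 22.4
tool_pos: [0.5873, -0.1182, 0.1157]
tool_rot: [-3.141, -0.007, -0.007]
contact_force: [13.8, 4.2, -7.3]
opening: 0.0233
```

Call:
carry_out --translation '[[-0.001,0,0],[0,0,0],[0,0,0]]' --turn '[[0,0,0],[0,0,0],[0,0,0]]' --gripper '[1,1,1]'

```text
time: 22.7
tool_pos: [0.5872, -0.1182, 0.1157]
tool_rot: [-3.141, -0.009, -0.007]
contact_force: [19.1, 3.9, -9.9]
opening: 0.0236
```

Run:
```python
from h import *
s=read_camera("side")
o=robot.observe(); print(o["time"],o["tool_pos"],o["contact_force"],o["opening"])
cv2.imwrite("pics/m5.png",cv2.resize(s["img"][110:330,190:390],(600,660),interpolation=cv2.INTER_CUBIC)[:600,:,::-1])
```

```text
22.75 [ 0.58720453 -0.11815528  0.1156978 ] [19.14818598  3.49194501 -9.62935742] 0.023309004032598432
```

View pics/m5.png

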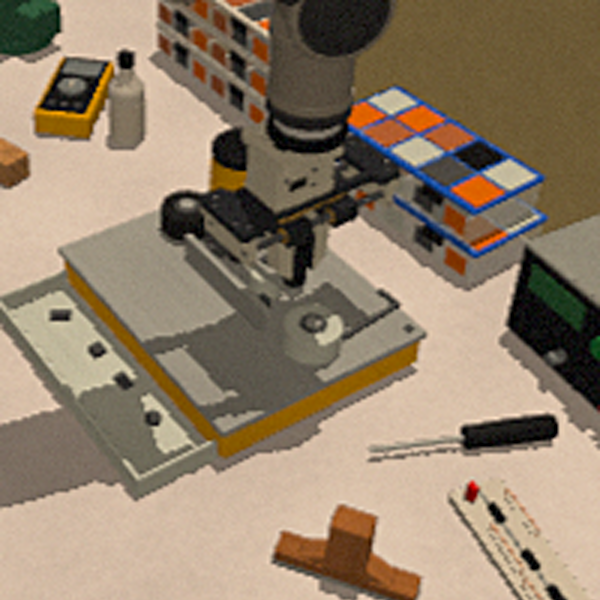

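The arm is parallel to the platen at its stop with the handle gripped at about (300,260). The chips are in the pan, the scraper is on the bench and the other things haven't moved.

```bash
python3 -c "
from h import *
print(robot.hand_in())"
```

```text
the job is handed in; nothing more can be done
None
```

The job is done and handed in at about 23 s of the 61 s allowed, with the gripper still holding the tension arm against its stop.

- **Chips:** Two strokes with the scraper block sent all four chips over the front edge. The last side picture shows all four in the pan and the front strip of the table clear.
- **Scraper block:** It stands upright on the bench where it was picked up, clear of the machine.
- **Tension arm:** Over the last three 1 mm commands the handle moved only about 0.6 mm while the push on the tool rose from about 9 N to 19 N. In the picture the arm lies parallel to the platen. The grip is set to 50 N and the opening reads 23.3 mm on the 24 mm sleeve.
- **Other things:** Those visible in the last side picture had not moved. I did not take a last top view.

Two small disagreements in the checks:
- **Stop position:** The tool stopped about 1.4 mm in x from the handle position I had worked out from the camera fit, which is within the calibration error.
- **First stroke:** When I first lowered the scraper it pressed lightly on the table (4–5 N) and read 2.6 N sideways, perhaps from brushing the platen. I raised it 1 mm before wiping.

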